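# Move the lift-off guard door to the loaded tube station

### The job

The guard door hangs on the empty tube station but is needed on the one that holds a red-capped blood tube: squeeze the two orange tabs on top of the door together so that both sprung hinge pins draw in, and lift the door straight up and off. Carry it over and, with the tabs still squeezed, let it gently down into the hinge slots of the loaded station, feeling for them since that hinge frame may be clamped up to a centimetre or so forward or back of its middle, and never forcing the door. When its hinge is fully down in both slots let go, so that both pins spring home in their holes and the door hangs upright; disturb nothing else.

Things in the scene. Friction and masses are not known exactly. Their poses are not given: they have to be found in the camera images.
- loaded_station: The loaded tube station (blood tube in its cradle), fixed to the bench. Origin: centre of the underside of its white base plate, 150 (x) x 200 (y) x 8 mm; front is -x, z up. Two grey posts near the front, left and right (+y, -y), form the hinge frame. Behind them: blue cradle and white walls, up to 68 mm high.
- empty_station: The empty tube station, built like the loaded one, same origin and axes; the door hangs here at the start. Outside each saddle a cheek (inner face at |y| = 78 mm, 12 mm thick, top at z = 130 mm) has a 13 mm round hole for the door's pin, at z = 110 mm, level with the seated hinge axis.
- empty_seat (a point): Where the hinge axis (along y) of a seated door lies on the empty station: x = -30, y = 0, z = 110 mm in the station's frame. Each post's inner saddle (|y| 62 to 78 mm) is an upright slot open at the top, 13 mm wide in x; slot floor 5 mm below this point; flat black rubber horns, top 8 mm above it, reach 25 mm fore and aft of the slot's middle.
- loaded_seat (a point): The nominal seat on the loaded station, built the same: x = -30, y = 0, z = 110 mm in the station's frame. But here the hinge frame (both posts together) is clamped anywhere from 14 mm forward (-x) to 14 mm back (+x) of this point; the shift is not measured and must be felt. Height and sideways place are true. It does not give under load.
- door_axis (a point): Middle of the loose door's hinge axis; y along the hinge, z up the hanging door. Door 0.19 kg: barrel 16 mm across, 116 mm long, with steel journals 10 mm across at both ends (150 mm overall) that sit in the slots; below it a clear panel with orange frame, 114 mm wide, 9 mm thick, down to z = -78 mm. In each journal a sprung round-tipped pin, 6 mm across, joined to an orange tab. Seated: 3 mm end play.
- door_grip (a point): Grasp point on the door, 38 mm above its hinge axis, midway between the two orange tabs; same axes. Tabs at y = +26 and -26 mm, 16 (x) x 6 (y) mm, from 9 to 53 mm above the hinge axis. Grasp from above across y on their outer faces: 58 mm apart at rest, 36 mm fully squeezed, where they meet firm stops; the door is carried by them.
- pin_left (a joint): Travel of the pin at the door's +y end, m: 0 = sprung out (10 mm beyond the journal's end), 0.011 = drawn in fully (1 mm inside the journal). Its spring pushes out with 4 N at 0, 8 N at 0.011. Both pins must be drawn in for the door to come out or go in.
- pin_right (a joint): The same for the pin at the door's -y end.
- sample: Red-capped blood tube, 16 x 90 x 16 mm, lying loose along y in the loaded station's cradle; origin at its underside. To be left alone.
- cup_yellow: Bystander: specimen cup with yellow lid, 58 mm across, 59 mm high; origin at the underside.
- cup_red: Bystander: specimen cup with red lid, 58 mm across, 59 mm high; origin at the underside.
- vial: Bystander: small white vial with green cap, 25 mm across, 49 mm high; origin at the underside.
- tape: Bystander: roll of label tape, 100 mm across, 25 mm high; origin at the underside.

How it is judged:
By the outcome, as a careful person would: the job done as asked, in the order asked, and still so for the second after the job is handed in, with the robot touching nothing.
It also fails if it takes over 54 s, if anything falls off the work surface, if the arm or the gripper's body presses on something with over 40 N, if the wrist force passes 120 N, or if a joint passes its speed limit or range.

### The arm

A 7-joint arm with a two-finger parallel gripper is mounted at the origin on a cart in front of the work surface, level with it; the furniture and walls round the work are solid. World frame = base frame: x ahead of the robot, y to its left, z up, the work surface at z = 0. Lengths are in m, angles in rad, forces in N, time in s.
With the tool pointing down it reaches from about 0.4 to 0.925 m from the base axis. Payload 5.6 kg.
Tool frame: the origin (TCP) lies at the very end of the fingers, on their centre line; the grasp point (between the pads) lies 19 mm behind it; z points along the fingers, y is the line along which they close (so a half turn about z gives the same grasp; the last joint's range is limited). The gripper opens to 85 mm and grips with 20 to 120 N. Pads are 22 mm wide; open, the fingers measure 114 mm over their backs; the gripper's body (76 mm by 85 mm) begins 54 mm behind the grasp point. The pads swing forward as they close: fully open they stand 13 mm farther back than shut.
Start: joints at [1.091, 0.468, -0.012, 1.603, 0.006, 1.071, -0.056], TCP at [0.275, -0.589, 0.231] pointing down, gripper open.
Joint ranges: [-2.53, 2.53], [-0.31, 2.02], [-1.57, 1.55], [0.28, 2.44], [-1.29, 4.43], [0.15, 1.84], [-2.92, 2.92]. Speed limits (rad/s): [2.57, 2.57, 3.14, 3.14, 3.14, 3.14, 3.14].

### API

Orientations are given as a rotation vector (axis times angle).
In Python, from workcell import r, viewer gives the robot as it stands. The module is installed in compiled form; this text tells all that it offers.
- The arm moves only by the tool drive_tool, never from a script. Its argument "motion" is one flat list of numbers, 6 for each row, row after row: the shift along the tool's x, y, z in m, then the turn, a rotation vector about the tool's x, y, z in degrees. In form: [dx, dy, dz, ax, ay, az, dx, dy, dz, ax, ay, az, ...]. A call has 1 to 10 rows; each row is the pose to reach, as a shift and turn from the pose commanded when the call began, along the tool's axes at that moment; what a row does not reach only later rows make up. A row lasts 1/12 s, in which the tool goes at most 41.7 mm and 7.16 degrees, less where a joint would pass 70% of its speed; a pose out of reach is approached as far as the arm can. A call with a gripper value outside its range is refused whole. "claw" is the closure in counts, from 0 (fully open) to 255 (shut), set as the call begins (left out, the last holds). The fingers move at their own pace and stop on an object; "newtons" is the grip in N (left out, the last holds). Time passes only in rows, so rows that repeat a pose let the fingers close. It gives the time, the measured TCP pose, the force, the opening and the grip force at its end, in the units of the state.
- r.read_state(): the state, without advancing time (a new reading comes with each control period).
- viewer.read_camera(name): name is "side" or "top"; returns the picture (384x512x3 uint8, red, green, blue); there is no depth.
- viewer.camera_model(name): a dict with "K" (3x3 intrinsics, pixels), "xyz" and "rotation" of the camera in the world. Camera axes: x right, y down, z forward; pixel columns grow to the right and rows downward; lengths in m; the calibration is good to about 2 mm. A picture is of the moment at which its call begins. camera_model takes no time and is no camera call.
- r.close_job(): hands the job in; it is judged then, once.
The state is a dict: "t": time; "q": joint angles; "qd": joint speeds; "joint_torque": joint torques, N m; "position": TCP position; "tool_rot": TCP orientation; "wrist_force": force on the tool from outside, world axes, zero at the start; "wrist_torque": the same for the moment, N m; "grip_width": opening from 0.0 (shut) to 1.0 (fully open); "gripper_force": force on a finger pad.
Only numpy, scipy, OpenCV 4.12 (cv2) and the standard library are available. Lean on these libraries where they do the work, as an engineer would, in place of code of your own. Each camera call takes 0.05 s, during which the arm holds its last target. There are 200 camera calls.

## Working session

There is one attempt and no reset: what is moved stays moved. The work goes in short steps, Python scripts to look and compute and a tool call to move; the robot and the scene stay as the last step left them, time stands still between calls to the robot, and variables do not carry over. Pictures are saved under pics/ and viewed, at most 10 in all, crops included, and the job is handed in when it is done.

Besides the shell and the picture viewer there is one more tool, called after "Call:" as a command line: name --argument value ..., lists and objects as JSON in quotes. drive_tool: Moves the arm, as the interface text tells. Its arguments: {"type":"object","properties":{"motion":{"type":"array","items":{"type":"number"}},"claw":{"type":"number"},"newtons":{"type":"number"}},"required":["motion"]}

```bash
mkdir -p pics
python3 - <<'E'
from workcell import r, viewer
import cv2
s=r.read_state();print(s)
for n in("top","side"):
    cv2.imwrite(f"pics/{n}0.png",cv2.resize(viewer.read_camera(n)[:,:,::-1],(800,600),interpolation=cv2.INTER_CUBIC))
    m=viewer.camera_model(n);print(n,m)
E
```

```text
{'t': 0.0, 'q': array([ 1.09099796,  0.46837769, -0.0116282 ,  1.60359364,  0.00596465,
        1.07144313, -0.05626953]), 'qd': array([ 8.74272855e-04, -1.93648773e-03,  1.46663309e-03, -1.26669491e-04,
        2.89482471e-03,  8.47355710e-05, -6.87847785e-04]), 'joint_torque': array([-1.22556617e-04, -5.32389843e+01,  2.13526661e-02, -2.51311773e+01,
        1.13973932e-02,  7.57813890e-03, -4.46851089e-06]), 'position': array([ 0.27470191, -0.58848639,  0.23035042]), 'tool_rot': array([-3.06529126e+00, -6.80263209e-01,  7.33496654e-04]), 'wrist_force': array([-0.11577912,  0.23558108,  0.23458139]), 'wrist_torque': array([ 0.00323022, -0.0209044 ,  0.05621325]), 'gripper_force': 0.0, 'grip_width': 1.0018771523427652}
top {'K': array([[385.3739075 ,   0.        , 250.3220647 ],
       [  0.        , 385.3739075 , 187.18830951],
       [  0.        ,   0.        ,   1.        ]]), 'xyz': array([0.43583417, 0.00619465, 1.23291764]), 'rotation': array([-2.1751712 ,  2.22122477, -0.10550567])}
side {'K': array([[455.67668814,   0.        , 251.67328221],
       [  0.        , 455.67668814, 191.19693365],
       [  0.        ,   0.        ,   1.        ]]), 'xyz': array([0.89538705, 0.56048406, 1.25083731]), 'rotation': array([-0.89974832, -2.73373665,  0.76606476])}
```

View pics/top0.png

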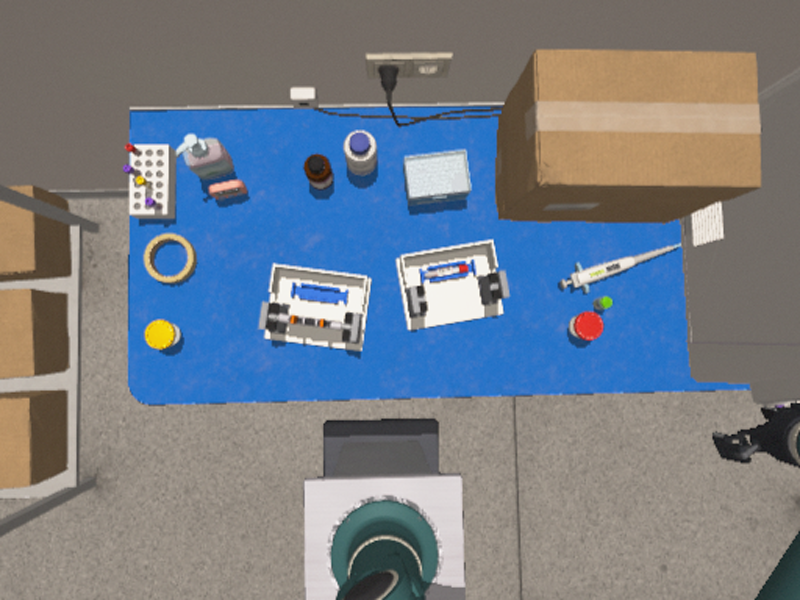

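View pics/side0.png

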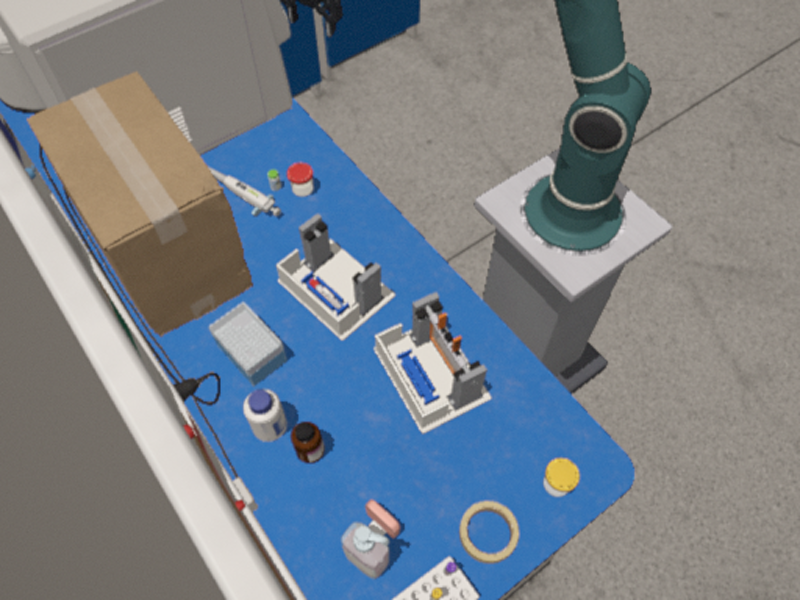

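The top view shows the empty station with the door around (315,310), and the loaded station around (452,285) with its posts at (416,300) and (492,287). In the side view the stations are at (435,365) and (335,275). I'll take enlarged crops next.

Run:
```python
from workcell import r, viewer
import cv2
for n,(x,y,w,h,k) in dict(top=(160,145,172,90,4.65),side=(172,132,146,146,4.1)).items():
    im=viewer.read_camera(n)[y:y+h,x:x+w,::-1]
    im=cv2.resize(im,None,fx=k,fy=k,interpolation=cv2.INTER_CUBIC);print(im.shape)
    cv2.imwrite(f"pics/{n}1.png",im)
```

```text
(419, 800, 3)
(599, 599, 3)
```

View pics/top1.png

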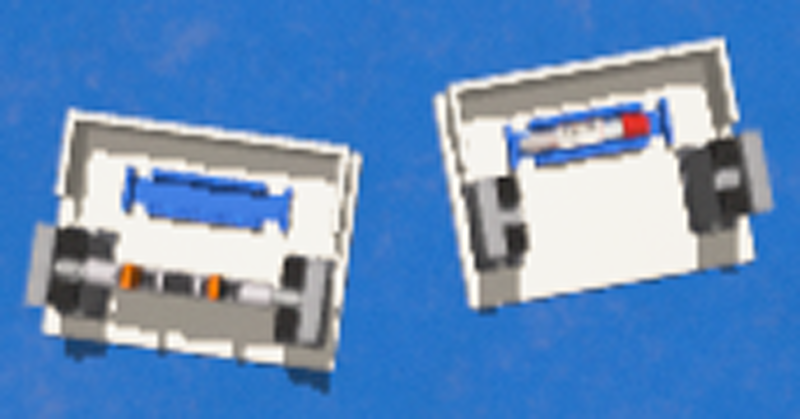

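View pics/side1.png

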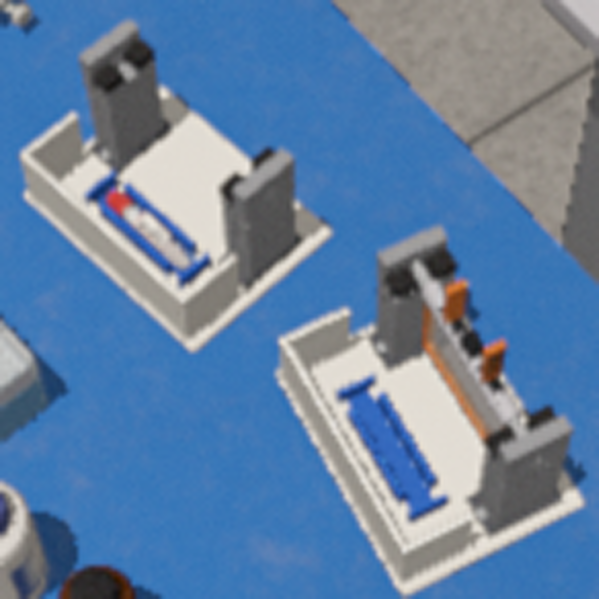

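In the top crop the empty station's tab tops are at (130,275) and (214,287), and its cheek tops at (41,265) and (314,303). The loaded station's cheek tops are at (484,223) and (761,171). The side crop has cheek tops at (537,434) and (413,246) for the empty station, and (263,172) and (110,42) for the loaded one. Base corners are visible for both, so I'll fit the poses.

```bash
cat > h.py <<'E'
from workcell import r, viewer
import numpy as np, cv2
from scipy.optimize import least_squares
from scipy.spatial.transform import Rotation as R
CAM={n:viewer.camera_model(n) for n in("top","side")}
def proj(n,p):
    c=CAM[n];q=R.from_rotvec(c["rotation"]).inv().apply(np.atleast_2d(p)-c["xyz"])
    u=q@c["K"].T;return u[:,:2]/u[:,2:]
CR=dict(top=(160,145,4.65),side=(172,132,4.1))
def nat(n,uv):
    x,y,k=CR[n];return (np.array(uv)+.5)/k-.5+[x,y]
E
cat > fit.py <<'E'
from h import *
# (cam, u,v, x,y,z mm, onhinge)
L=dict(empty=[("top",42,335,-75,100,8,0),("top",333,370,-75,-100,8,0),("top",41,265,-30,84,130,1),("top",314,303,-30,-84,130,1),
("top",130,275,-30,26,163,1),("top",214,287,-30,-26,163,1),
("side",405,595,75,100,0,0),("side",278,375,75,-100,0,0),("side",582,500,-75,100,0,0),("side",537,434,-30,84,130,1),("side",413,246,-30,-84,130,1),
("side",457,287,-30,-26,163,1),("side",495,347,-30,26,163,1)],
loaded=[("top",470,308,-75,100,8,0),("top",753,262,-75,-100,8,0),("top",484,223,-30,84,130,1),("top",761,171,-30,-84,130,1),
("side",192,350,75,100,0,0),("side",25,195,75,-100,0,0),("side",330,232,-75,100,0,0),("side",263,172,-30,84,130,1),("side",110,42,-30,-84,130,1)])
for nm,l in L.items():
    P=np.array([a[3:6] for a in l])/1e3;hg=np.array([a[6] for a in l])
    uv=np.array([nat(a[0],a[1:3]) for a in l])
    def f(p,full=True):
        Q=P+np.outer(hg*p[3],[1,0,0]);W=R.from_euler('z',p[2]).apply(Q)+[p[0],p[1],0]
        return np.concatenate([(proj(a[0],w)-u)[0] for a,w,u in zip(l,W,uv)])
    s=least_squares(f,[.45,.1 if nm=="empty" else -.1,0,0],loss="soft_l1")
    p=s.x;h=R.from_euler('z',p[2]).apply([-.03+p[3],0,0])+[p[0],p[1],0]
    n=R.from_euler('z',p[2]).apply([-.03,0,0])+[p[0],p[1],0]
    print(nm,p.round(4),"yaw deg",np.degrees(p[2]).round(2),"hinge",h.round(4),"nominal",n.round(4));print(f(p).reshape(-1,2).round(1).tolist())
E
python3 fit.py
```

```text
empty [ 0.4919  0.1236 -0.1463  0.0008] yaw deg -8.38 hinge [0.463  0.1279 0.    ] nominal [0.4622 0.128  0.    ]
[[-0.2, 0.3], [0.2, 0.7], [-0.1, 0.4], [-0.2, -0.4], [-0.6, 0.5], [0.0, 0.2], [-0.3, 0.7], [-1.0, -0.3], [0.8, 1.1], [-0.3, 0.6], [-0.5, -0.4], [-0.5, -0.7], [-0.1, -0.7]]
loaded [ 0.5317 -0.1463  0.1458  0.0093] yaw deg 8.35 hinge [ 0.5112 -0.1493  0.    ] nominal [ 0.502  -0.1506  0.    ]
[[0.1, 0.7], [0.9, 0.2], [1.6, -0.9], [-0.7, 0.7], [0.1, 1.0], [-0.6, 0.4], [0.8, 0.7], [0.1, 0.1], [-0.2, -0.4]]
```

```bash
cat >> h.py <<'E'
def to(x,y,z,yaw):
    "tool shift and turn from the measured pose to world TCP x,y,z, tool x at yaw deg, tool down"
    s=r.read_state();T=R.from_rotvec(s["tool_rot"])
    G=R.from_euler('z',yaw,degrees=True)*R.from_euler('x',180,degrees=True)
    print("t",round(s["t"],2),"pos",s["position"].round(4),"F",s["wrist_force"].round(1),"shift",T.inv().apply(np.array([x,y,z])-s["position"]).round(4),"turn",np.degrees((T.inv()*G).as_rotvec()).round(2))
E
python3 -c "
from h import *
to(.46,-.24,.23,-8.4);to(.463,.128,.23,-8.4)"
```

```text
t 0.2 pos [ 0.2748 -0.5887  0.2307] F [0.2 0.4 1.1] shift [ 0.3153 -0.2376  0.0009] turn [-6.000e-02  2.000e-02  3.342e+01]
t 0.2 pos [ 0.2748 -0.5887  0.2307] F [0.2 0.4 1.1] shift [ 0.4737 -0.5698  0.0013] turn [-6.000e-02  2.000e-02  3.342e+01]
```

Call:
drive_tool --motion '[0.315,-0.238,0,0,0,33.4,0.315,-0.238,0,0,0,33.4,0.315,-0.238,0,0,0,33.4,0.315,-0.238,0,0,0,33.4,0.315,-0.238,0,0,0,33.4,0.315,-0.238,0,0,0,33.4,0.315,-0.238,0,0,0,33.4,0.315,-0.238,0,0,0,33.4,0.394,-0.404,0,0,0,33.4,0.474,-0.57,0,0,0,33.4]' --claw 0 --newtons 40

```text
t: 1.03
position: [0.4393, -0.2112, 0.2312]
tool_rot: [3.133, -0.228, 0.001]
wrist_force: [1.6, 1.1, 0.5]
grip_width: 1.0
gripper_force: 0.0
```

```bash
python3 -c "
from h import *
to(.463,.128,.19,-8.4)"
```

```text
t 1.03 pos [ 0.4393 -0.2112  0.2312] F [1.6 1.1 0.5] shift [-0.0256 -0.3391  0.0412] turn [ 0.   -0.03  0.07]
```

Call:
drive_tool --motion '[-0.026,-0.339,0.0,0,0,0,-0.026,-0.339,0.0,0,0,0,-0.026,-0.339,0.0,0,0,0,-0.026,-0.339,0.0,0,0,0,-0.026,-0.339,0.0,0,0,0,-0.026,-0.339,0.0,0,0,0,-0.026,-0.339,0.0,0,0,0,-0.026,-0.339,0.0,0,0,0,-0.026,-0.339,0.02,0,0,0,-0.026,-0.339,0.02,0,0,0]'

```text
t: 1.87
position: [0.4602, 0.129, 0.2091]
tool_rot: [-3.134, 0.219, 0.006]
wrist_force: [-0.5, -0.8, -0.4]
grip_width: 1.002
gripper_force: 0.0
```

Run:
```python
from h import *
to(.463,.128,.129,-8.4)
a=viewer.read_camera("top")[145:235,160:262,::-1];b=viewer.read_camera("side")[165:275,225:325,::-1]
a=cv2.resize(a,(400,353),interpolation=cv2.INTER_CUBIC);b=cv2.resize(b,(400,440),interpolation=cv2.INTER_CUBIC)
o=np.zeros((440,800,3),np.uint8);o[:353,:400]=a;o[:,400:]=b;cv2.imwrite("pics/m2.png",o)
```

```text
t 1.87 pos [0.4602 0.129  0.2091] F [-0.5 -0.8 -0.4] shift [0.0032 0.0006 0.0801] turn [0.01 0.21 0.39]
```

View pics/m2.png

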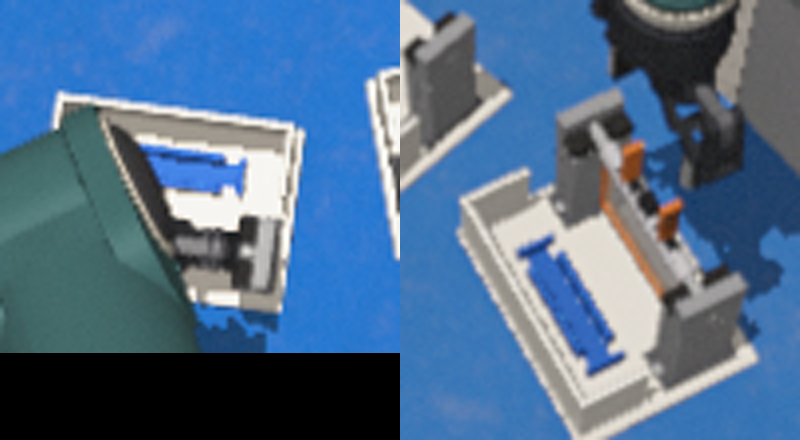

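The montage shows the left finger tip near (690,180) in its right half, with the tabs at (632,160) and (670,215). I'll check that against the projection of the TCP.

Run:
```python
from h import *
s=r.read_state();T=R.from_rotvec(s["tool_rot"]);p=s["position"]
def m(q): return ((proj("side",q)-[225,165]+.5)*4+[400,0]).round().tolist()
print(p, "tips y-,y+ (13 back)",m([p+T.apply([0,-.05,-.013]),p+T.apply([0,.05,-.013])]),"tcp",m(p))
print("tabs", m([R.from_euler('z',-8.4,degrees=True).apply([0,y,0])+[.463,.128,.163] for y in(.026,-.026)]))
```

```text
[0.46147243 0.1255027  0.21069779] tips y-,y+ (13 back) [[696.0, 185.0], [619.0, 69.0]] tcp [[655.0, 136.0]]
tabs [[671.0, 204.0], [632.0, 146.0]]
```

```bash
python3 -c "
from h import *
to(.463,.128,.129,-8.4)"
```

```text
t 1.97 pos [0.4615 0.1255 0.2107] F [-0.3 -0.1  0.1] shift [ 0.0013 -0.0028  0.0817] turn [0.06 0.11 0.06]
```

Call:
drive_tool --motion '[0.001,-0.003,0.03,0,0,0,0.001,-0.003,0.055,0,0,0,0.001,-0.003,0.07,0,0,0,0.001,-0.003,0.082,0,0,0,0.001,-0.003,0.082,0,0,0,0.001,-0.003,0.082,0,0,0]'

```text
t: 2.47
position: [0.4638, 0.1273, 0.1296]
tool_rot: [3.132, -0.233, -0.0]
wrist_force: [0.1, 0.6, -0.6]
grip_width: 1.0
gripper_force: 0.0
```

Run:
```python
from h import *
to(.463,.128,.129,-8.4)
b=viewer.read_camera("side")[165:275,225:325,::-1]
cv2.imwrite("pics/m3.png",cv2.resize(b,(545,600),interpolation=cv2.INTER_CUBIC))
```

```text
t 2.47 pos [0.4638 0.1273 0.1296] F [ 0.1  0.6 -0.6] shift [-0.0009 -0.0006  0.0006] turn [ 0.04  0.01 -0.11]
```

View pics/m3.png

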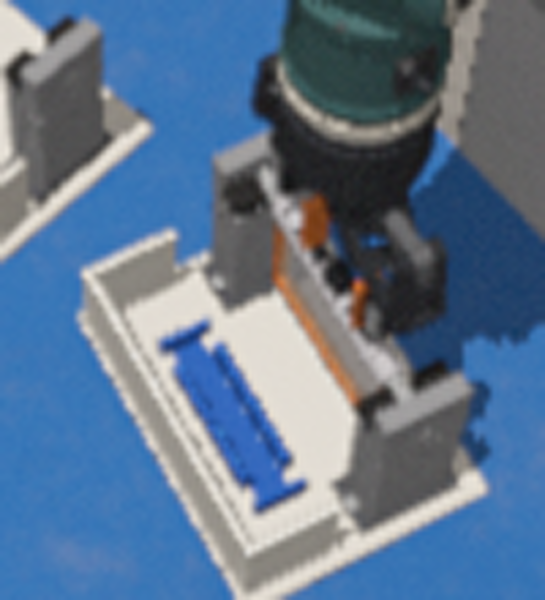

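The +y finger stands just outside its tab, at about (357,300), with a clear gap. Closing.

Call:
drive_tool --motion '[0,0,0,0,0,0,0,0,0,0,0,0,0,0,0,0,0,0,0,0,0,0,0,0]' --claw 255 --newtons 40

```text
t: 2.85
position: [0.465, 0.1291, 0.1309]
tool_rot: [-3.132, 0.23, -0.005]
wrist_force: [0.1, -0.8, 11.8]
grip_width: 0.452
gripper_force: 7.6
```

Call:
drive_tool --motion '[0,0,0,0,0,0,0,0,0,0,0,0,0,0,0,0,0,0,0,0,0,0,0,0]'

```text
t: 3.18
position: [0.4651, 0.1287, 0.1318]
tool_rot: [-3.133, 0.23, -0.006]
wrist_force: [-2.7, -2.5, 14.9]
grip_width: 0.395
gripper_force: 38.8
```

Call:
drive_tool --motion '[0,0,0,0,0,0,0,0,0,0,0,0]'

```text
t: 3.35
position: [0.4651, 0.1288, 0.1318]
tool_rot: [-3.133, 0.23, -0.006]
wrist_force: [-2.9, -2.4, 14.9]
grip_width: 0.396
gripper_force: 38.8
```

Call:
drive_tool --motion '[0,0,-0.003,0,0,0,0,0,-0.006,0,0,0,0,0,-0.006,0,0,0]'

```text
t: 3.6
position: [0.4636, 0.1286, 0.1357]
tool_rot: [-3.133, 0.229, -0.001]
wrist_force: [1.4, 0.5, -2.2]
grip_width: 0.391
gripper_force: 40.5
```

Call:
drive_tool --motion '[0,0,-0.004,0,0,0,0,0,-0.008,0,0,0,0,0,-0.008,0,0,0]'

```text
t: 3.85
position: [0.4636, 0.1288, 0.1438]
tool_rot: [-3.133, 0.229, -0.0]
wrist_force: [0.8, -0.6, -1.8]
grip_width: 0.387
gripper_force: 41.0
```

The door is free and the wrist reads its weight of about 1.9 N. I'll lift clear, then take a closer look at the loaded posts before carrying the door over.

Call:
drive_tool --motion '[0,0,-0.02,0,0,0,0,0,-0.045,0,0,0,0,0,-0.075,0,0,0,0,0,-0.1,0,0,0,0,0,-0.115,0,0,0,0,0,-0.12,0,0,0,0,0,-0.12,0,0,0]'

```text
t: 4.43
position: [0.4639, 0.1288, 0.2642]
tool_rot: [-3.133, 0.229, -0.003]
wrist_force: [-0.8, 0.6, -2.3]
grip_width: 0.392
gripper_force: 41.0
```

Run:
```python
from h import *
s=r.read_state();print(s["position"],R.from_rotvec(s["tool_rot"]).as_euler('zyx',degrees=True),s["wrist_force"].round(1))
k=12;o=np.zeros((600,800,3),np.uint8)
T=lambda q:R.from_euler('z',8.35,degrees=True).apply(np.array(q)/1e3)+[.5317,-.1463,0]
i=0
for n in("top","side"):
    im=viewer.read_camera(n)
    for sg in(1,-1):
        c=proj(n,T([-21,sg*76,120]))[0].round().astype(int)
        w,h=33,25;x0,y0=c[0]-16,c[1]-12
        a=cv2.resize(im[y0:y0+h,x0:x0+w,::-1],None,fx=k,fy=k,interpolation=cv2.INTER_CUBIC)
        d=lambda q:tuple(((proj(n,T(q))[0]-[x0,y0]+.5)*k-.5).round().astype(int))
        for q,col in[([-20.7-25,62*sg,118],0),([-20.7+25,62*sg,118],0),([-20.7-6.5,62*sg,118],1),([-20.7+6.5,62*sg,118],1),([-20.7,78*sg,130],2),([-20.7,90*sg,130],2)]:
            cv2.circle(a,[int(v) for v in d(q)],3,[(0,0,255),(0,255,255),(0,255,0)][col],-1)
        o[(i//2)*300:(i//2)*300+h*k,(i%2)*400:(i%2)*400+w*k]=a;print(n,sg,x0,y0);i+=1
cv2.imwrite("pics/m4.png",o)
```

```text
[0.46385723 0.12882008 0.26418672] [ 8.37187983e+00  1.17490936e-01 -1.79983062e+02] [-0.8  0.6 -2.3]
top 1 252 179
top -1 303 171
side 1 218 162
side -1 184 133
```

View pics/m4.png

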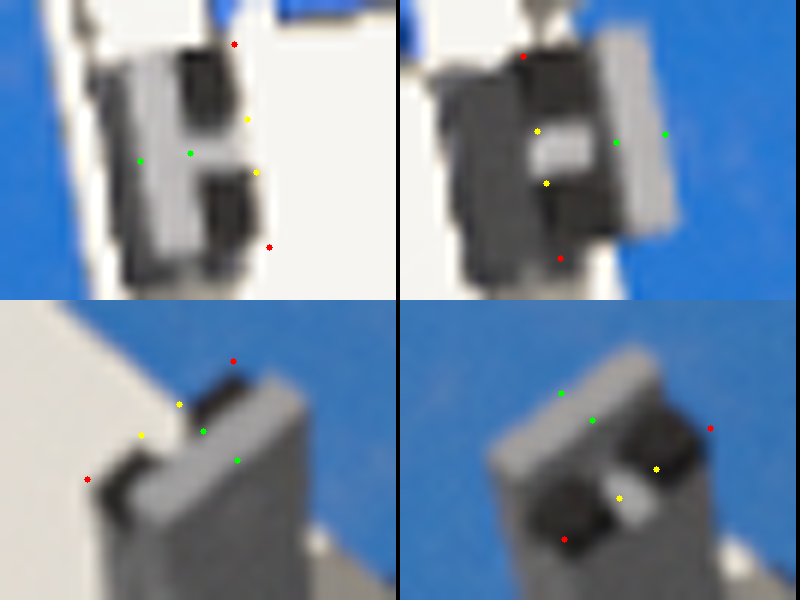

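In the top panels the light slot gaps sit at about (242,150) and (562,150), within 1–2 mm of the fit. The side-view cheek tops at (219,449) and (575,410) match it too, so the frame shift is about +10 mm. Next I carry the door over.

```bash
python3 -c "
from h import *
to(.5126,-.148,.264,8.5)"
```

```text
t 4.53 pos [0.4627 0.1284 0.2621] F [ 0.4  0.4 -1.7] shift [ 0.0896  0.2661 -0.0018] turn [  0.03   0.11 -16.88]
```

Call:
drive_tool --motion '[0.009,0.025,-0.002,0,0,-1.6,0.018,0.055,-0.002,0,0,-3.4,0.028,0.085,-0.002,0,0,-5.4,0.039,0.115,-0.002,0,0,-7.3,0.049,0.145,-0.002,0,0,-9.2,0.059,0.175,-0.002,0,0,-11.1,0.069,0.205,-0.002,0,0,-13,0.079,0.235,-0.002,0,0,-15,0.086,0.257,-0.002,0,0,-16.4,0.09,0.266,-0.002,0,0,-16.9]'

```text
t: 5.37
position: [0.5125, -0.152, 0.263]
tool_rot: [3.133, 0.227, -0.006]
wrist_force: [0.1, -0.1, -2.6]
grip_width: 0.391
gripper_force: 41.0
```

Call:
drive_tool --motion '[0,0,0,0,0,0,0,0,0,0,0,0,0,0,0,0,0,0]'

```text
t: 5.62
position: [0.5132, -0.146, 0.2641]
tool_rot: [-3.131, -0.236, 0.003]
wrist_force: [-0.3, -0.3, -2.5]
grip_width: 0.385
gripper_force: 41.0
```

Run:
```python
from h import *
to(.5126,-.148,.264,8.5)
a=viewer.read_camera("side")[115:225,165:285,::-1]
cv2.imwrite("pics/m5.png",cv2.resize(a,(654,600),interpolation=cv2.INTER_CUBIC))
T=lambda q:R.from_euler('z',8.5,degrees=True).apply(np.array(q)/1e3)
s=r.read_state();p=s["position"]-[0.0008,.0008,.0215]
for q in([0,75,0],[0,-75,0],[0,58,0],[0,-58,0],[0,57,-78],[0,-57,-78]): print(q,((proj("side",p+T(q))[0]-[165,115]+.5)*5.45).round())
```

```text
t 5.62 pos [ 0.5132 -0.146   0.2641] F [-0.3 -0.3 -2.5] shift [-0.0009  0.0019  0.0001] turn [-0.09  0.11  0.11]
[0, 75, 0] [370. 193.]
[0, -75, 0] [173.  29.]
[0, 58, 0] [347. 173.]
[0, -58, 0] [194.  47.]
[0, 57, -78] [353. 261.]
[0, -57, -78] [210. 140.]
```

View pics/m5.png

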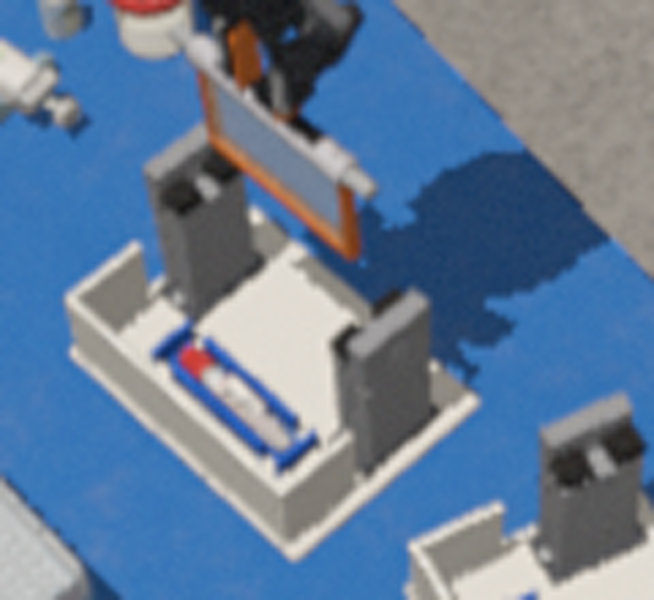

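The door hangs upright above the posts: its journal end is at (373,190) against a predicted (370,193), and the panel corner at (350,258) against (353,261). I'll lower to just above the horns.

Call:
drive_tool --motion '[-0.001,0.002,0.015,0,0,0,-0.001,0.002,0.035,0,0,0,-0.001,0.002,0.055,0,0,0,-0.001,0.002,0.075,0,0,0,-0.001,0.002,0.09,0,0,0,-0.001,0.002,0.1,0,0,0,-0.001,0.002,0.108,0,0,0,-0.001,0.002,0.108,0,0,0,-0.001,0.002,0.108,0,0,0]'

```text
t: 6.42
position: [0.5134, -0.1494, 0.1575]
tool_rot: [3.133, 0.235, 0.0]
wrist_force: [0.3, 0.1, -2.1]
grip_width: 0.385
gripper_force: 41.0
```

```bash
python3 -c "
from h import *
to(.5126,-.148,.145,8.5)"
```

```text
t 6.42 pos [ 0.5134 -0.1494  0.1575] F [ 0.3  0.1 -2.1] shift [-0.0006 -0.0015  0.0125] turn [ 0.   -0.02  0.06]
```

Next, a slow feel downwards.

Call:
drive_tool --motion '[0,-0.001,0.004,0,0,0,0,-0.001,0.008,0,0,0,0,-0.001,0.011,0,0,0,0,-0.001,0.013,0,0,0,0,-0.001,0.013,0,0,0]'

```text
t: 6.83
position: [0.5126, -0.1488, 0.1439]
tool_rot: [-3.133, -0.233, 0.001]
wrist_force: [1.3, -0.6, -2.3]
grip_width: 0.389
gripper_force: 41.0
```

Call:
drive_tool --motion '[0,0,0.001,0,0,0,0,0,0.002,0,0,0,0,0,0.002,0,0,0]'

```text
t: 7.08
position: [0.5129, -0.1488, 0.1422]
tool_rot: [-3.133, -0.233, 0.0]
wrist_force: [0.7, 1.2, -2.8]
grip_width: 0.387
gripper_force: 41.0
```

Call:
drive_tool --motion '[0,0,0.001,0,0,0,0,0,0.002,0,0,0,0,0,0.003,0,0,0,0,0,0.003,0,0,0]'

```text
t: 7.42
position: [0.5128, -0.1487, 0.139]
tool_rot: [-3.133, -0.233, 0.001]
wrist_force: [0.2, 0.2, -2.7]
grip_width: 0.39
gripper_force: 41.0
```

Call:
drive_tool --motion '[0,0,0.001,0,0,0,0,0,0.002,0,0,0,0,0,0.003,0,0,0,0,0,0.003,0,0,0]'

```text
t: 7.75
position: [0.5128, -0.1488, 0.136]
tool_rot: [-3.133, -0.233, 0.001]
wrist_force: [0.3, -0.0, -2.5]
grip_width: 0.393
gripper_force: 41.0
```

Call:
drive_tool --motion '[0,0,0.001,0,0,0,0,0,0.002,0,0,0,0,0,0.002,0,0,0]'

```text
t: 8.0
position: [0.5128, -0.1488, 0.1341]
tool_rot: [-3.133, -0.233, 0.001]
wrist_force: [-0.5, 0.3, -2.7]
grip_width: 0.386
gripper_force: 41.0
```

Call:
drive_tool --motion '[0,0,0.001,0,0,0,0,0,0.002,0,0,0,0,0,0.002,0,0,0]'

```text
t: 8.25
position: [0.513, -0.1488, 0.1323]
tool_rot: [3.133, 0.234, 0.0]
wrist_force: [0.8, -0.4, -0.8]
grip_width: 0.389
gripper_force: 41.2
```

Run:
```python
from h import *
a=viewer.read_camera("side")[125:215,175:275,::-1]
cv2.imwrite("pics/m6.png",cv2.resize(a,(660,594),interpolation=cv2.INTER_CUBIC))
to(.5126,-.148,.132,8.5)
```

```text
t 8.3 pos [ 0.513  -0.1488  0.1323] F [-0.3 -0.7 -2.2] shift [-0.0003 -0.0009  0.0003] turn [ 0.01 -0.01  0.02]
```

View pics/m6.png

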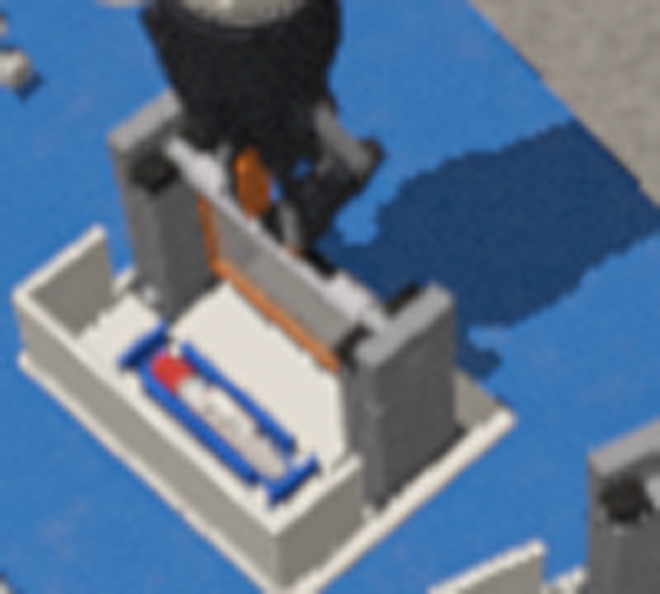

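The barrel lies between the posts, with the left journal in its slot near (375,320) and the right one near (185,150). I'll ease down until I feel the slot floor.

Call:
drive_tool --motion '[0,0,0.0005,0,0,0,0,0,0.001,0,0,0,0,0,0.001,0,0,0]'

```text
t: 8.55
position: [0.5132, -0.1488, 0.1321]
tool_rot: [3.133, 0.234, 0.001]
wrist_force: [-1.6, 0.6, 4.5]
grip_width: 0.392
gripper_force: 43.2
```

Call:
drive_tool --motion '[0,0,0.0005,0,0,0,0,0,0.001,0,0,0,0,0,0.001,0,0,0]'

```text
t: 8.8
position: [0.5133, -0.1488, 0.132]
tool_rot: [3.132, 0.234, 0.001]
wrist_force: [-3.4, 1.6, 11.9]
grip_width: 0.389
gripper_force: 45.0
```

The floor is felt at TCP z = 0.132, the same height as on the empty station, so the hinge is fully down. I'll let go in steps, following the pads' backward swing so the door isn't dragged up.

Call:
drive_tool --motion '[0,0,0,0,0,0,0,0,0,0,0,0]' --claw 140 --newtons 20

```text
t: 8.97
position: [0.5135, -0.1489, 0.1309]
tool_rot: [3.132, 0.233, 0.002]
wrist_force: [-0.7, 0.0, 4.9]
grip_width: 0.453
gripper_force: 7.4
```

Call:
drive_tool --motion '[0,0,0.001,0,0,0,0,0,0.001,0,0,0]' --claw 115

```text
t: 9.13
position: [0.5135, -0.149, 0.1296]
tool_rot: [3.133, 0.233, 0.002]
wrist_force: [-0.8, 0.2, 4.2]
grip_width: 0.552
gripper_force: 5.9
```

Call:
drive_tool --motion '[0,0,0.001,0,0,0,0,0,0.001,0,0,0]' --claw 92

```text
t: 9.3
position: [0.5132, -0.1489, 0.1282]
tool_rot: [3.133, 0.233, 0.001]
wrist_force: [0.9, -0.2, 1.7]
grip_width: 0.639
gripper_force: 4.5
```

Call:
drive_tool --motion '[0,0,0,0,0,0,0,0,0,0,0,0,0,0,0,0,0,0]' --claw 60

```text
t: 9.55
position: [0.5127, -0.1487, 0.1279]
tool_rot: [-3.133, -0.234, 0.001]
wrist_force: [0.8, 0.1, -0.3]
grip_width: 0.761
gripper_force: 0.0
```

Gripper force is zero and the tabs followed the fingers out smoothly. I'll open fully, lift clear and look.

Call:
drive_tool --motion '[0,0,0,0,0,0,0,0,0,0,0,0,0,0,-0.015,0,0,0,0,0,-0.035,0,0,0,0,0,-0.06,0,0,0,0,0,-0.09,0,0,0,0,0,-0.12,0,0,0,0,0,-0.14,0,0,0,0,0,-0.14,0,0,0]' --claw 0

```text
t: 10.3
position: [0.5154, -0.1493, 0.2731]
tool_rot: [3.13, 0.233, 0.013]
wrist_force: [0.0, -0.7, 0.3]
grip_width: 0.999
gripper_force: 0.0
```

Call:
drive_tool --motion '[-0.04,0,-0.03,0,0,0,-0.08,0,-0.03,0,0,0,-0.1,0,-0.03,0,0,0,-0.1,0,-0.03,0,0,0,-0.1,0,-0.03,0,0,0,-0.1,0,-0.03,0,0,0]'

```text
t: 10.8
position: [0.4144, -0.1635, 0.2981]
tool_rot: [3.133, 0.234, 0.001]
wrist_force: [-0.1, 0.2, -0.7]
grip_width: 1.0
gripper_force: 0.0
```

Run:
```python
from h import *
a=viewer.read_camera("side")[130:215,180:270,::-1]
cv2.imwrite("pics/m7.png",cv2.resize(a,(630,595),interpolation=cv2.INTER_CUBIC))
T=lambda q:R.from_euler('z',8.5,degrees=True).apply(np.array(q)/1e3)+[.5118,-.1487,.11]
for q in([0,26,53],[0,-26,53],[0,60,0],[0,-60,0],[0,57,-78],[0,-57,-78]): print(q,((proj("side",T(q))[0]-[180,130]+.5)*7).round())
print(r.read_state()["t"])
```

```text
[0, 26, 53] [296. 185.]
[0, -26, 53] [213. 115.]
[0, 60, 0] [357. 303.]
[0, -60, 0] [171. 143.]
[0, 57, -78] [361. 395.]
[0, -57, -78] [191. 247.]
10.85
```

View pics/m7.png

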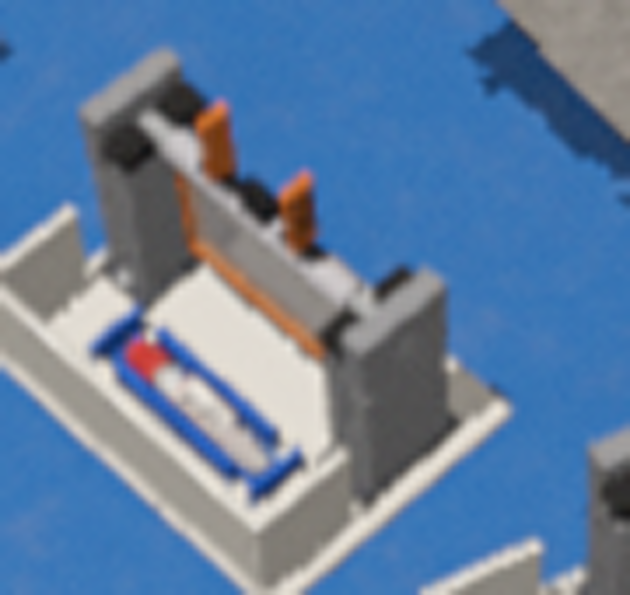

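The door hangs upright in both slots. Its tab tops at (297,180) and (215,108) match the fully sprung-out prediction of (296,185) and (213,115), and the tube is undisturbed. Handing in.

```bash
python3 -c "
from workcell import r
print(r.close_job())"
```

```text
the job is handed in; nothing more can be done
None
```

The job is handed in at about 11 s: the door is down in both slots of the loaded station and hanging upright, with its tabs sprung fully back out, so both pins should be home (the pins themselves weren't visible). The arm is clear, and nothing else was disturbed as far as I could see.

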